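Weigh the carved stone ring

ROBOT

A 6-joint arm with a two-finger parallel gripper is mounted at the origin on the work surface. World frame = base frame: x ahead of the robot, y to its left, z up, the work surface at z = 0. Lengths are in m, angles in degrees, forces in N, time in s.
With the tool pointing down it reaches from about 0.4 to 0.825 m from the base axis. Payload 7 kg.
Tool frame: the origin (TCP) lies midway between the tips of the shut fingers; the grasp point (between the pads) lies 19 mm behind it; z points along the fingers, y is the line along which they close (so a half turn about z gives the same grasp; the last joint's range is limited). The gripper opens to 88 mm and grips with 3 to 60 N. Pads are 19 mm wide; open, the fingers measure 130 mm over their backs; the gripper's body (78 mm by 193 mm) begins 47 mm behind the grasp point.
Start: joints at [-59.238, 20.546, 0.682, 0, -70.136, -16.507], TCP at [0.166, -0.654, 0.227] pointing down, gripper open.
Joint ranges: [-176.03, 176.03], [-82.01, 121.73], [-58.28, 71.71], [-173.87, 95.51], [-174.79, -0.11], [-173.66, 173.66]. Speed limits (degrees/s): [136.94, 136.94, 172.46, 180, 180, 180].

INTERFACE

Orientations are given as a 3x3 rotation matrix whose columns are the frame's x, y, z axes.
In Python, from rig import robot gives the robot as it stands. Calls block until the motion is done:
- robot.goto(position, orientation): joint-space move of the TCP to a pose.
- robot.servo_line(position, ori=None, speed=0.15): straight line of the TCP; ori=None keeps the orientation; speed is the mean speed in m/s.
- robot.movej(angles): joint-space move.
- robot.move_gripper(opening): opening from 0.0 (shut) to 1.0 (fully open); the grip force is fixed at half the most; returns when the fingers have stopped.
- robot.dwell(seconds).
- robot.ik(position, orientation): joint angles nearest the present ones, or None.
- robot.grab_frame(name): name is "scene" or "top" or "wrist"; returns (picture, depth): 480x640x3 uint8, red, green, blue; 480x640 float32, m along the optical axis (not along the pixel's ray), 0 where there is no reading.
- robot.camera_info(name): a dict with "vfov" (degrees; the focal length in pixels is half the picture's height over the tangent of half this angle, whatever the lens; pixels are square), "cx", "cy" (the principal point, pixels), "view" (4x4, takes a point from world to camera coordinates); the wrist camera has in their place "T_tool_cam" (4x4, takes a point from camera to tool coordinates, whose origin is the TCP and whose axes are the flange's). Camera axes: x right, y down, z forward; pixel columns grow to the right and rows downward; lengths in m; the calibration is good to about 2 mm. A picture is of the moment at which its call begins: read the wrist's pose just before it. camera_info takes no time and is no camera call.
A pose or a line that the arm cannot do raises robot.Unreachable and nothing moves.
- robot.job_done(): hands the job in; it is judged then, once.
Readings, each from a call of its own:
- robot.read_t(): time.
- robot.read_qpos(): joint angles.
- robot.read_qvel(): joint speeds.
- robot.read_effort(): joint torques, N m.
- robot.read_position(): TCP position.
- robot.read_tcp_rot(): TCP orientation.
- robot.read_force(): force on the tool from outside, world axes, zero at the start.
- robot.read_ft_torque(): the same for the moment, N m.
- robot.read_grip_width(): opening from 0.0 (shut) to 1.0 (fully open).
- robot.read_finger_force(): force on a finger pad.
Only numpy, scipy, OpenCV 4.12 (cv2) and the standard library are available. Lean on these libraries where they do the work, as an engineer would, in place of code of your own. Each camera call takes 0.05 s, during which the arm holds its last target. There are 200 camera calls.

TASK

Weigh the round stone ring: pick it from among the other stones, set it down flat on the steel weighing plate of the bench scale without dropping it, and let go. Then press the wide oblong key on the front of the scale with the fingertips, slowly and firmly: it hardly moves, so press until you feel about 10 N, keep that for half a second and release, never exceeding 40 N. Do not press the three small round keys, and leave the ring standing on the plate.

Things in the scene. Friction and masses are not known exactly. Their poses are not given: they have to be found in the camera images.
- ring: Round ring of grey stone, flat on the bench: outer diameter 52 mm, 26 mm hole through it, 40 mm high, about 0.17 kg. Origin at its centre at mid-height (20 mm above its underside), z along the hole. Two loose bystanders of the same stone and height stand at least 110 mm off, centre to centre: a solid round plug (52 mm, no hole) and a square block (50 mm) with a square hollow.
- scale: Grey bench scale, fixed, 290 mm (x) by 280 mm (y). Origin: centre of its underside, on the bench; x points from the keys to the plate, away from the robot (yaw within 0.25 rad), z up. Rigid level steel weighing plate 190 x 190 mm, centred at x +50, y 0 mm, top at z 70 mm. In front of it a black-covered deck (x -145 to -50 mm, z 45 mm) with the keys and a small display.
- key: Wide oblong grey key, 32 mm (x) by 52 mm (y), level, at the robot's right-hand end of the row of keys. Origin: centre of its top, 4 mm above the deck, at (-110, -75, 49) mm in the scale's frame, same axes. Sprung: gives from 2 N, stops rigidly after 1.5 mm at 8 N. It registers when fingers push it with 6 N or more for 0.15 s; over 40 N damages it.
- other_keys: Three small round grey keys, 22 mm across, rigid, in the same row and as high as the oblong key; not to be pressed. Origin: top centre of the middle one, at (-110, 60, 49) mm in the scale's frame; the others lie 45 mm to either side along y. The nearest is 90 mm from the oblong key, centre to centre.
Mind the look-alikes: they are no part of the job. Leave any green or pink look-alike of the ring alone.

How it is judged:
By the outcome, as a careful person would: the job done as asked, in the order asked, and still so for the second after the job is handed in, with the robot touching nothing.
It also fails if it takes over 45 s, if anything falls off the work surface, if the arm or the gripper's body presses on something with over 40 N, if the wrist force passes 120 N, or if a joint passes its speed limit or range.

## Working session

There is one attempt and no reset: what is moved stays moved. The work goes in short steps, each a Python script; the robot and the scene stay as the last script left them, time stands still between calls to the robot, and variables do not carry over. Pictures are saved under pics/ and viewed, at most 10 in all, crops included, and the job is handed in when it is done.

```bash
ls; mkdir -p pics; cat > h.py <<'E'
import numpy as np, cv2
from rig import robot
def cloud(name):
    i=robot.camera_info(name)
    if name=="wrist":
        T=np.eye(4);T[:3,:3]=robot.read_tcp_rot();T[:3,3]=robot.read_position()
        M=T@np.array(i["T_tool_cam"])
    else: M=np.linalg.inv(np.array(i["view"]))
    p,d=robot.grab_frame(name)
    f=240/np.tan(np.radians(i["vfov"])/2)
    v,u=np.mgrid[:480,:640]
    P=np.stack([(u-i["cx"])/f*d,(v-i["cy"])/f*d,d],-1)@M[:3,:3].T+M[:3,3]
    P[d==0]=np.nan
    return p,d,P,M,f,i
E
python3 - <<'E'
from h import *
for n in("top","scene"):
    p,d,P,M,f,i=cloud(n); cv2.imwrite(f"pics/{n}1.png",p[...,::-1]); np.savez(f"{n}1.npz",p=p,P=P)
    print(n,i,M[:3,3],(d==0).mean(),robot.read_t())
E
```

```text
pics
top {'vfov': 57.86061668981471, 'cx': 322.915000185544, 'cy': 241.7543910723401, 'view': array([[ 0.00500348, -0.99993278,  0.01045901, -0.0534281 ],
       [-0.99659716, -0.00584677, -0.08221867,  0.53484403],
       [ 0.08227429, -0.01001204, -0.99655943,  0.85868065],
       [ 0.        ,  0.        ,  0.        ,  1.        ]])} [ 0.46264403 -0.04170025  0.90025927] 0.003922526041666667 0.05
scene {'vfov': 56.5826563585156, 'cx': 320.6826676143441, 'cy': 246.80134550810095, 'view': array([[ 0.67857861,  0.73437691, -0.01488723, -0.35088264],
       [ 0.42166239, -0.40605975, -0.81075046, -0.18309802],
       [-0.60144152,  0.54388053, -0.58520258,  1.12860672],
       [ 0.        ,  0.        ,  0.        ,  1.        ]])} [ 0.99409794 -0.43049585  0.50679309] 0.004059244791666666 0.1
```

View pics/top1.png

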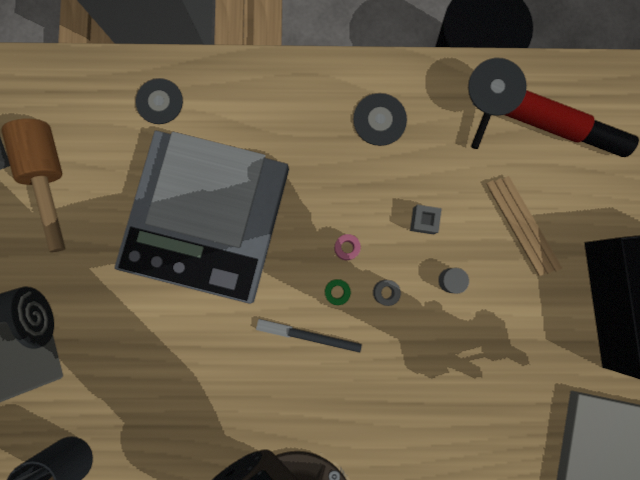

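View pics/scene1.png

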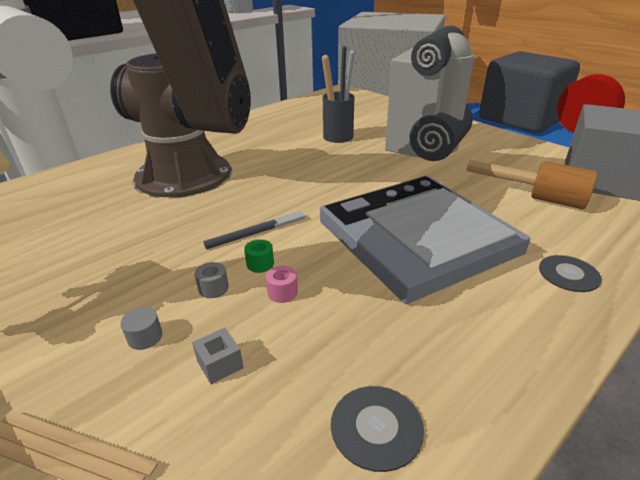

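The top view shows the grey ring at (387,292), with green (338,292) and pink (348,247) look-alikes, the plug at (454,280) and the block at (426,219). The scale plate is around (205,190) and the oblong key at (224,279). The scene view agrees.

```bash
python3 - <<'E'
from h import *
D=np.load("top1.npz");p=D["p"];P=D["P"];z=P[...,2]
v,u=np.mgrid[:480,:640]
for n,(a,b) in dict(ring=(387,292),green=(338,292),pink=(348,247),plug=(454,280),block=(426,219)).items():
    m=((u-a)**2+(v-b)**2<22**2)&(z>.033)&(z<.05)
    c,r=cv2.minEnclosingCircle(P[m][:,:2].astype(np.float32)); print(n,m.sum(),np.round(c,4),round(r,4),np.median(z[m]))
reg=(u>105)&(u<300)&(v>115)&(v<315)
for n,lo,hi in(("plate",.064,.078),("deck",.038,.055)):
    m=(reg&(z>lo)&(z<hi)).astype(np.uint8)
    m=cv2.morphologyEx(m,cv2.MORPH_OPEN,np.ones((5,5)))
    q=P[m>0];print(n,len(q),np.median(q[:,2]),cv2.minAreaRect(q[:,:2].astype(np.float32)))
# key by colour
g=p.astype(int).sum(2);m=((u>205)&(u<242)&(v>262)&(v<293)&(g>200)).astype(np.uint8)
q=P[m>0];print("key",len(q),np.median(q,0),cv2.minAreaRect(q[:,:2].astype(np.float32)))
for a,b in((134,257),(157,262),(179,267),(224,279)): print(P[b,a],p[b,a])
E
```

```text
ring 402 [ 0.4346 -0.178 ] 0.026 0.03832903627406331
green 395 [ 0.4353 -0.0788] 0.026 0.03840439318936628
pink 389 [ 0.5253 -0.0984] 0.0259 0.03832601138918357
plug 537 [ 0.4589 -0.3136] 0.0263 0.03799361650572519
block 485 [ 0.5826 -0.2584] 0.0344 0.038232655813830174
plate 9366 0.0686409563034096 ((0.634095311164856, 0.17935383319854736), (0.1900482475757599, 0.19043037295341492), 76.22652435302734)
deck 11024 0.04417504199849298 ((0.5854113101959229, 0.19171009957790375), (0.28072115778923035, 0.2901822626590729), 76.03720092773438)
key 410 [nan nan nan] ((0.46290549635887146, 0.15362238883972168), (0.034324705600738525, 0.07018250226974487), 23.27427101135254)
[0.50079876 0.31765279 0.05099315] [54 55 59]
[0.49141119 0.2738404  0.04783177] [57 58 62]
[0.48184901 0.23025074 0.04915256] [81 83 87]
[0.45895087 0.14275343 0.04621893] [83 84 90]
```

Sizes, heights and distances match the description, with a depth bias of about -1.5 mm. Scale yaw is about -13.9°. I'll grasp the ring with the fingers closing along world x, which keeps them clear of the green look-alike.

```bash
cat >> h.py <<'E'
def down(y):
    y=np.array([y[0],y[1],0.])/np.hypot(*y); z=np.array([0,0,-1.]); R=np.stack([np.cross(y,z),y,z],1)
    c=robot.read_tcp_rot()
    if R[:,1]@c[:,1]<0: R[:,:2]*=-1
    return R
yaw=np.radians(-13.9); sx=np.array([np.cos(yaw),np.sin(yaw)]); sy=np.array([-sx[1],sx[0]])
plate=np.array([.6341,.1794]); key=plate-.16*sx-.075*sy
E
python3 - <<'E'
from h import *
print(robot.read_tcp_rot().round(2).tolist(),key)
r=[.4346,-.178]; R=down((1,0))
robot.goto(r+[.12],R); print(robot.read_position(),robot.read_qpos())
p,*_=cloud("wrist"); cv2.imwrite("pics/w1.png",p[...,::-1])
robot.servo_line(r+[.010],speed=.08)
print(robot.read_position(),robot.read_force())
robot.move_gripper(0); print(robot.read_grip_width()*88,robot.read_finger_force())
robot.servo_line(r+[.17],speed=.12)
print(robot.read_grip_width()*88,robot.read_finger_force(),robot.read_force(),robot.read_t())
p,*_=cloud("wrist"); cv2.imwrite("pics/w2.png",p[...,::-1])
E
```

```text
[[-0.97, -0.25, -0.0], [-0.25, 0.97, 0.0], [0.0, 0.0, -1.0]] [0.46076826 0.14503275]
[ 0.4347786  -0.17850213  0.12015674] [ 1.76754820e+00  7.02224196e+00 -3.29305524e+01  5.49588155e-03
 -5.00287011e+01 -1.83494979e+00]
[ 0.43495361 -0.17800477  0.01041599] [-0.19020251  0.04174999  0.29377537]
51.76247919121952 30.00017291866243
51.329744778628736 29.999400302767754 [-0.62345754 -0.51684369 -1.96207925] 5.8417
```

View pics/w2.png

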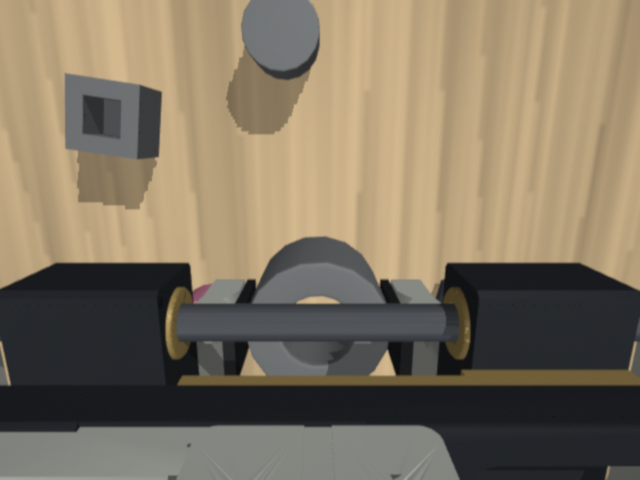

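The ring is held upright (51.5 mm wide, 2 N weight). I'll place it with guarded contact.

```bash
python3 - <<'E'
from h import *
R=down(sx); P=list(plate)
robot.goto(P+[.17],R); robot.servo_line(P+[.088],speed=.08); robot.dwell(.2)
f0=robot.read_force()[2]; z=.088
while z>.074:
    z-=.0007; robot.servo_line(P+[z],speed=.015)
    if robot.read_force()[2]-f0>1.5: break
robot.dwell(.1)
print(z,robot.read_position(),f0,robot.read_force(),robot.read_grip_width()*88)
robot.move_gripper(1.0); print(robot.read_force())
robot.servo_line(P+[.20],speed=.12); print(robot.read_t())
p,d,Q,*_=cloud("top"); cv2.imwrite("pics/t2.png",cv2.resize(p[100:320,90:310,::-1],(600,600)))
Rk=down(sy); robot.goto(list(key)+[.16],Rk); robot.move_gripper(0)
p,d,Q,*_=cloud("wrist"); cv2.imwrite("pics/w3.png",p[...,::-1]); np.savez("w3.npz",p=p,P=Q)
print(robot.read_position(),robot.read_force(),robot.read_t())
E
```

```text
0.07959999999999992 [0.63416059 0.17942175 0.0800285 ] -1.0894114048221635 [-1.78143536 -0.9200691   3.31974433] 51.845032993132605
[ 0.28315926 -0.00863976  0.17066357]
13.8417
[0.46076119 0.14502469 0.15999093] [-0.06355796  0.15022691  0.33725573] 16.8833
```

View pics/t2.png

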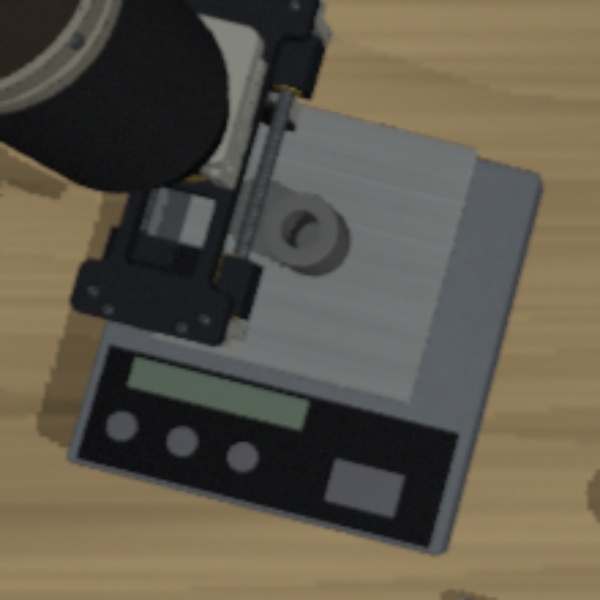

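View pics/w3.png

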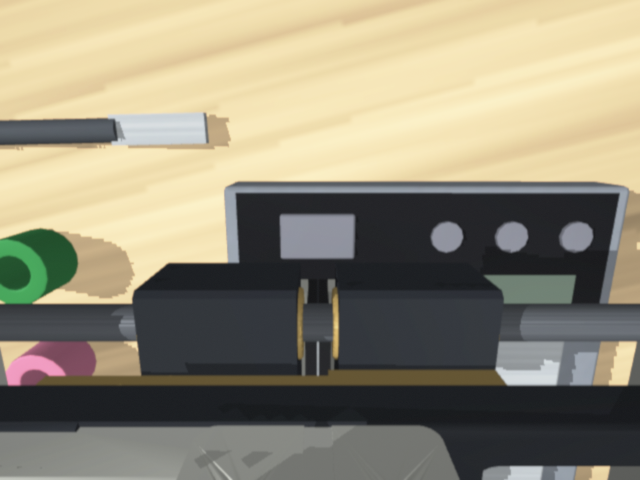

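The top crop shows the ring standing near the middle of the plate, around (305,230). The wrist view shows the oblong key at (317,236), fully visible and in line with the fingers, and the round keys to its right. I'll check the key's position by casting a ray, then press.

```bash
python3 - <<'E'
from h import *
D=np.load("w3.npz");p=D["p"];i=robot.camera_info("wrist")
m=np.zeros((480,640),np.uint8); m[205:263,260:375]=(p[205:263,260:375].astype(int).sum(2)>240)
n,l,s,c=cv2.connectedComponentsWithStats(m); k=1+s[1:,4].argmax()
print(s[k],c[k])
T=np.eye(4);T[:3,:3]=robot.read_tcp_rot();T[:3,3]=robot.read_position();M=T@np.array(i["T_tool_cam"])
f=240/np.tan(np.radians(i["vfov"])/2)
x0,y0,w,h=s[k,:4]; u=np.array([x0+(w-1)/2,y0+(h-1)/2])
ray=M[:3,:3]@[(u[0]-i["cx"])/f,(u[1]-i["cy"])/f,1]; q=M[:3,3]+ray*(.049-M[2,3])/ray[2]
print("key wrist",q,"pred",key,"diff",q[:2]-key)
dx=q[:2]-key
assert np.hypot(*dx)<.006 and 0.7<w/h<2.2
K=list(key+dx/2)
robot.servo_line(K+[.056],speed=.08); robot.dwell(.3); f0=robot.read_force()[2]; z=.056; log=[]
while z>.040:
    z-=.0003; robot.servo_line(K+[z],speed=.01); F=robot.read_force()[2]-f0; log.append((round(z,4),round(F,1)))
    if F>9.5: break
t=robot.read_t(); H=[]
while robot.read_t()-t<.6: robot.dwell(.05); H.append(round(robot.read_force()[2]-f0,1))
print(log[-10:],H,robot.read_position())
robot.servo_line(K+[.06],speed=.03); print(robot.read_t(),robot.read_force())
E
```

```text
[ 280  214   75   45 3356] [316.87872467 235.92520858]
key wrist [0.45962114 0.14541009 0.049     ] pred [0.46076826 0.14503275] diff [-0.00114712  0.00037734]
[(0.0497, np.float64(0.8)), (0.0494, np.float64(-0.1)), (0.0491, np.float64(2.5)), (0.0488, np.float64(3.4)), (0.0485, np.float64(5.7)), (0.0482, np.float64(6.5)), (0.0479, np.float64(6.7)), (0.0476, np.float64(7.6)), (0.0473, np.float64(9.4)), (0.047, np.float64(14.2))] [np.float64(13.0), np.float64(13.3), np.float64(14.4), np.float64(13.5), np.float64(13.6), np.float64(12.6), np.float64(12.8), np.float64(13.5), np.float64(13.4), np.float64(13.5), np.float64(13.8), np.float64(13.2)] [0.4602619  0.14522966 0.04768608]
27.3167 [-0.1782894   0.2220059  -0.06315616]
```

Key pressed at about 13 N for 0.6 s and released. I'll retreat, check the ring and hand in.

```bash
python3 - <<'E'
from h import *
q=robot.read_position(); robot.servo_line([q[0],q[1],.2],speed=.12)
p,d,P,*_=cloud("scene"); z=P[...,2]
m=(z>.1)&(z<.115)&(np.hypot(P[...,0]-plate[0],P[...,1]-plate[1])<.06)
print(m.sum(),cv2.minEnclosingCircle(P[m][:,:2].astype(np.float32)),np.percentile(z[m],90),robot.read_t(),robot.read_force())
if m.sum()>100: print(robot.job_done())
E
```

```text
483 ((0.6361878514289856, 0.17925502359867096), 0.027258558198809624) 0.11163706100219967 28.6833 [ 0.69470667  0.39840253 -0.37490166]
the job is handed in; nothing more can be done
None
```

The ring stands flat at the centre of the weighing plate, the oblong key was held at about 13 N (peak reading 14.4 N) for 0.6 s and released, and the job was handed in at about 29 s.

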